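# Load a ribbed bar into the drilling jig and clamp it

## Task

Load the steel bar with the raised rib into the green drilling jig: slide it rib end first from the open infeed side through under the bridge until its nose rests fully home against the end stop. Then push the jig's side clamp in firmly, but without ramming it, so that the bar is held between clamp and fence. Leave the other things on the bench where they are.

Things in the scene. Friction and masses are not known exactly. Their poses are not given: they have to be found in the camera images.
- jig: Green drilling jig fixed to the bench. Origin on the bench under the centre of its bridge; +x is the feed direction, +y across, towards its fence. Base plate from x = -250 mm (open infeed end) to +205, y = -70 to +50, top face 12 mm above the bench
- fence_face (a point): on the face of the jig's steel fence, infeed side, at jig x = -130 mm, y = +24.5. The fence stands along the whole +y side of the base, its face in the plane y = +24.5 mm, its top 32 mm above the bench
- bridge (a point): centre of the underside of the jig's bridge, 42 mm above the bench. The bridge, a green plate with a low drill bush on it, spans the channel from jig x = -30 to +30 mm; its top is 52, the bush 57 mm above the bench. Its front foot has its inner face at y = -23.5 mm: the channel is 48 wide and 30 high. Fingers do not fit beneath it
- lead_in (a point): outer end of the slanted lead-in plate (top 30 mm above the bench) that runs from the bridge's front foot outwards to the infeed side, to jig x = -54, y = -45 mm
- bar: The work: loose flat steel bar 150 x 45 x 12 mm (0.5 to 0.85 kg), with one raised cross rib 10 mm long, full width, its top 25 mm above the bar's underside. Origin at the centre of its underside; +x along it to the nose; the rib covers x = +50 to +60 mm. Starts on the jig's base, infeed side, rib towards the bridge, skew and off the fence. At home its tail lies beneath the bridge
- bar_nose (a point): centre of the bar's nose end face (rib end), 75 mm from its origin along +x, 6 mm above its underside
- bar_tail (a point): centre of the bar's tail end face, 75 mm from its origin along -x, 6 mm above its underside
- end_stop: Fixed dark steel block 18 x 46 x 22 mm on the jig's base beyond the bridge. Origin at the foot of its striking face (which looks back to the bridge), on the base plate, midway across the channel; axes as the jig's. Its place along the jig differs from run to run (face at jig x = 135 to 165 mm)
- clamp (a joint): Side clamp carriage of the jig: block 36 wide, 45 long, 24 mm high, with a steel push plate 40 wide, 10 thick, 41 high at its back. Slides along jig +y to the fence at jig x = 85 mm. Value in m: 0 fully back (pressing face at jig y = -75 mm), grows to the fence, to 0.07. About 5 N of friction, stays where left; meets a bar lying on the fence at about 0.0545
- clamp_face (a point): foot of the clamp's pressing face (towards the fence), 6 mm above the jig's base plate
- clamp_back (a point): centre of the outer face of the clamp's push plate, 55 mm behind the pressing face, 33 mm above the bench: push here towards the fence
- offcut: bystander: plain steel bar 110 x 45 x 12 mm without a rib, on the bench
- file: bystander: flat file with wooden handle, 240 mm
- square: bystander: small engineer's square, 110 x 75 mm
- tin: bystander: round brass tin, 110 mm across, 35 high
- screwdriver: bystander: screwdriver
- hammer: bystander: hammer
- wood_block: bystander: wooden block 90 x 60 x 35 mm

How it is judged (in metres and radians):
On the way, in this order (a step that is already met when the one before it is completed fails the run):
1. the bar spans the bridge, nose out beyond it, tail still on the infeed side (x of bar_nose in the frame of jig above 0.04 m and x of bar_tail in the frame of jig below -0.031 m and z of bar in the frame of jig below 0.025 m), for 0.1 s.
2. the bar's nose is home against the end stop (within 2.5 mm) (x of bar_nose in the frame of end_stop above -0.0025 m), for 0.2 s.
3. the side clamp is pressed firmly on the bar (over 4 N) (contact force between clamp and bar above 4 N), for 0.2 s.
At the end, for the whole second after the job is handed in: The bar lies flat on the jig's base, rib up and straight along the fence (within 0.03 rad), its nose within 3 mm of the end stop, and the side clamp stands against the bar's side (gap under 2.5 mm); all at rest (x of bar_nose in the frame of end_stop between -0.003 and 0.003 m and y of bar_nose in the frame of end_stop between -0.006 and 0.006 m and angle between the x axis of bar and the x axis of jig, either way round below 0.03 rad and angle between bar's own z axis and vertical below 0.04 rad and z of bar in the frame of jig below 0.015 m and y of clamp_face in the frame of bar above -0.025 m and linear speed of bar below 0.01 m/s and velocity of joint clamp between -0.005 and 0.005 m/s); the robot touches nothing.
It fails at once if the clamp is rammed into the bar (over 50 N) (contact force between clamp and bar above 50 N).
It fails at once if a bystander is moved by more than 20 mm (distance of any of offcut, file, square, tin, screwdriver, hammer, wood_block from where it was at the start of the episode above 0.02 m).
It also fails if it takes over 61 s, if anything falls off the work surface, if the arm or the gripper's body presses on something with over 40 N, if the wrist force passes 120 N, or if a joint passes its speed limit or range.

## Robot

A 6-joint arm with a two-finger parallel gripper is mounted at the origin on the work surface. World frame = base frame: x ahead of the robot, y to its left, z up, the work surface at z = 0. Lengths are in mm, angles in rad, forces in N, time in s.
With the tool pointing down it reaches from about 300 to 875 mm from the base axis. Payload 6.4 kg.
Tool frame: the origin (TCP) lies midway between the tips of the shut fingers; the grasp point (between the pads) lies r.hold_point_z behind it (r.hold_point_z is the distance from the TCP to the grasp point, in mm); z points along the fingers, y is the line along which they close (so a half turn about z gives the same grasp; the last joint's range is limited). The gripper opens to 88 mm and grips with 3 to 60 N. Pads are 18 mm wide; open, the fingers measure 123 mm over their backs; the gripper's body (75 mm by 187 mm) begins 45 mm behind the grasp point.
Start: joints at [-1.507, 0.181, 1.607, -0, 1.354, -0.206], TCP at [153.275, -554.209, 213.914] pointing down, gripper open.
Joint ranges: [-2.99, 2.99], [-0.89, 2.07], [0.3, 2.58], [-1.14, 4.28], [0, 2.63], [-3.12, 3.12]. Speed limits (rad/s): [2.57, 2.57, 3.01, 3.14, 3.14, 3.14].

## Interface

Orientations are given as a unit quaternion [w, x, y, z].
In Python, from cell import r gives the robot as it stands.
- The arm moves only by the shell command python3 -m inch 'ROWS' [OPENING] [FORCE]. ROWS is JSON, a list of rows, each a list of 4 numbers: the shift along the tool's x, y, z in cm, then the turn about the tool's z in rad. In form: [[x, y, z, spin], ...]. A call has 1 to 20 rows; each row shifts and turns the commanded pose from where the row before left it, along the tool's axes as they then stand; what a row does not reach is not made up. A row lasts 1/8 s, in which the tool goes at most 62.5 mm and 10.7 degrees, less where a joint would pass 70% of its speed; a pose out of reach is approached as far as the arm can. A call is refused whole if a number of a shift passes 6.25 or a number of a turn 0.188, either way. A call with a gripper value outside its range is refused whole. OPENING is the finger opening in cm, from 0 to 8.81, set as the call begins (- or left out, the last holds). The fingers move at their own pace and stop on an object; FORCE is the grip in N (left out, the last holds). Time passes only in rows, so rows that do not move let the fingers close. It gives the time, the measured TCP pose, the force, the opening and the grip force at its end, in the units of the state.
- r.sense(): the state, without advancing time (a new reading comes with each control period).
- r.read_camera(name): name is "scene" or "top"; returns (picture, depth): 480x640x3 uint8, red, green, blue; 480x640 float32, mm along the optical axis (not along the pixel's ray), 0 where there is no reading.
- r.camera_model(name): a dict with "intrinsics" (3x3 intrinsics, pixels), "rvec" (rotation vector, rad) and "tvec" (3), from world to camera coordinates, as OpenCV has them. Camera axes: x right, y down, z forward; pixel columns grow to the right and rows downward; lengths in mm; the calibration is good to about 2 mm. A picture is of the moment at which its call begins. camera_model takes no time and is no camera call.
- r.hand_in(): hands the job in; it is judged then, once.
The state is a dict: "clock": time; "joint_positions": joint angles; "qd": joint speeds; "tau": joint torques, N m; "tcp_pos": TCP position; "tool_rot": TCP orientation; "contact_force": force on the tool from outside, world axes, zero at the start; "wrist_torque": the same for the moment, N m; "grip_width": finger opening in mm; "gripper_force": force on a finger pad.
Only numpy, scipy, OpenCV 4.12 (cv2) and the standard library are available. Lean on these libraries where they do the work, as an engineer would, in place of code of your own. Each camera call takes 0.05 s, during which the arm holds its last target. There are 200 camera calls.

## Working session

There is one attempt and no reset: what is moved stays moved. The work goes in short steps, Python scripts to look and compute and a shell command to move; the robot and the scene stay as the last step left them, time stands still between calls to the robot, and variables do not carry over. Pictures are saved under pics/ and viewed, at most 11 in all, crops included, and the job is handed in when it is done.

```bash
ls; mkdir -p pics
python3 - <<'E'
from cell import r
import cv2
for n in("scene","top"):
    p,d=r.read_camera(n); cv2.imwrite(f"pics/{n}0.png",p[:,:,::-1]); m=r.camera_model(n); R=cv2.Rodrigues(m["rvec"])[0]; print(n,m["intrinsics"],(-R.T@m["tvec"].reshape(3)),R)
s=r.sense();print({k:s[k] for k in("clock","tcp_pos","tool_rot","contact_force","grip_width")},r.hold_point_z)
E
```

```text
pics
scene [[444.29199604   0.         321.94946709]
 [  0.         444.29199604 237.47212745]
 [  0.           0.           1.        ]] [989.61770185 390.6801299  772.85422904] [[-0.63354495  0.77362926 -0.01088889]
 [ 0.61077512  0.49144116 -0.6208376 ]
 [-0.47494688 -0.39997919 -0.78386357]]
top [[579.27607689   0.         322.36661761]
 [  0.         579.27607689 239.12577829]
 [  0.           0.           1.        ]] [ 481.66267579   28.5860549  1435.40304552] [[ 0.01263068 -0.99991292  0.00382395]
 [-0.99798332 -0.01284403 -0.06216361]
 [ 0.06220731 -0.00303107 -0.99805865]]
{'clock': 0.1, 'tcp_pos': array([ 153.24548813, -553.65852891,  213.09587163]), 'tool_rot': array([-7.94639490e-04,  9.90914311e-01,  1.34492354e-01,  5.39579326e-05]), 'contact_force': array([ 0.5191878 , -1.21408135, -0.11230603]), 'grip_width': 87.94224474426147} 18.700000000000003
```

View pics/scene0.png

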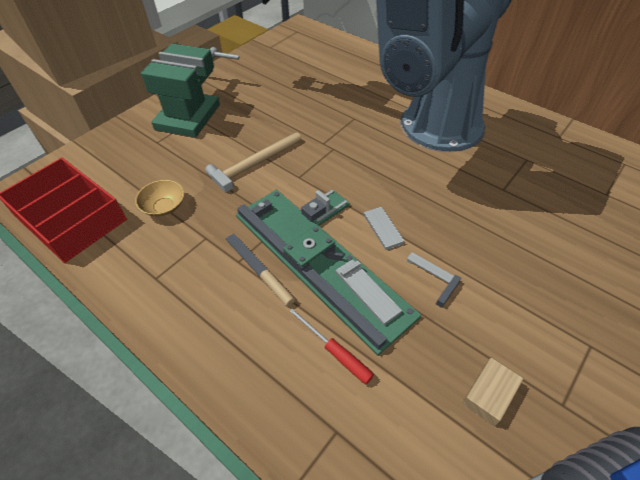

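View pics/top0.png

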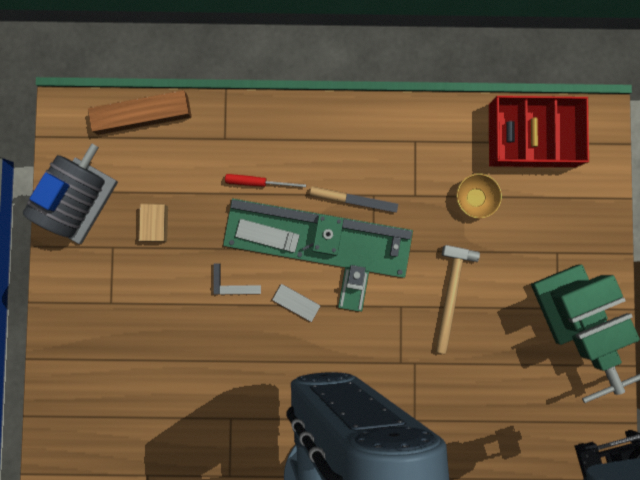

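The scene view shows the jig running from its end stop at about (262,206) past the bridge at (308,243) to the infeed at (400,330), with the bar at (370,290). In the top view the jig spans (225,205) to (410,275). The bar is at (267,235) with its rib at (291,240), the bush at (328,234), the stop at (396,245) and the clamp at (355,280).

```bash
cat > h.py <<'E'
import cv2,numpy as np
from cell import r
def cam(n):
    m=r.camera_model(n);R=cv2.Rodrigues(np.array(m["rvec"]))[0];return m["intrinsics"],R,np.array(m["tvec"]).reshape(3)
def ray(n,uv,z):
    K,R,t=cam(n);uv=np.atleast_2d(uv).astype(float);c=-R.T@t
    d=np.c_[uv,np.ones(len(uv))]@np.linalg.inv(K).T@R
    return c+d*((z-c[2])/d[:,2])[:,None]
def tri(uvt,uvs):
    Ps=[];
    for n in("top","scene"):
        K,R,t=cam(n);Ps.append(K@np.c_[R,t])
    X=cv2.triangulatePoints(Ps[0],Ps[1],np.array(uvt,float).reshape(2,1),np.array(uvs,float).reshape(2,1));return (X[:3]/X[3]).ravel()
def crop(n,x0,x1,y0,y1,k,f):
    p,_=r.read_camera(n);cv2.imwrite(f,cv2.resize(p[y0:y1,x0:x1,::-1],None,fx=k,fy=k,interpolation=cv2.INTER_CUBIC))
E
python3 - <<'E'
from h import *
crop("top",215,415,190,320,4,"pics/t1.png");crop("scene",230,430,180,360,3.3,"pics/s1.png")
E
```

```text
(no output)
```

View pics/t1.png

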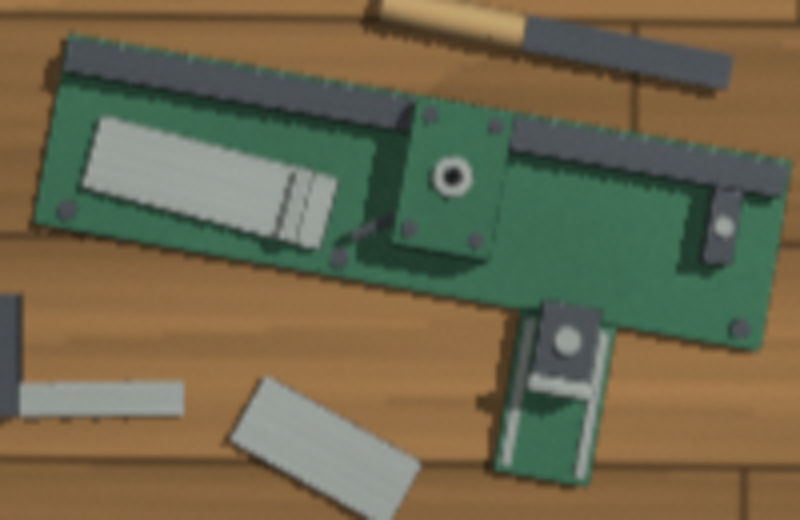

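View pics/s1.png

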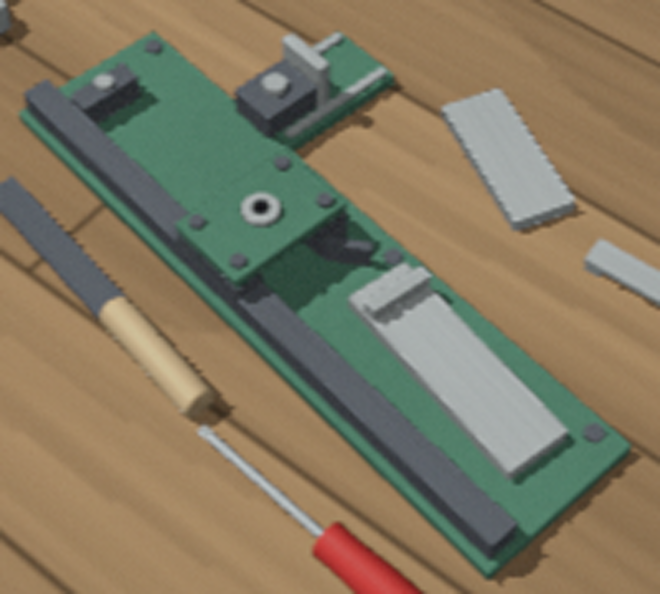

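The crops show, in top-crop pixels, the bar from (90,155) to (325,215), bush (453,177), front base edge (35,225)–(762,350) and stop face near x=708. In the scene crop the bush is at (261,209), the bar's tail corners are near (515,472) and (570,435), and the push plate is at (305,70).

```bash
cat >> h.py <<'E'
def T(u,v): return (u/4+215,v/4+190)
def S(u,v): return (u/3.3+230,v/3.3+180)
def barrect(n="top",lo=(225,205),hi=(312,262),z=24,p=None):
    if p is None: p,_=r.read_camera(n)
    q=cv2.cvtColor(cv2.resize(p,None,fx=4,fy=4,interpolation=cv2.INTER_CUBIC),cv2.COLOR_RGB2HSV)
    m=((q[...,1]<45)&(q[...,2]>125)).astype(np.uint8);w=np.zeros_like(m);w[lo[1]*4:hi[1]*4,lo[0]*4:hi[0]*4]=1
    m=cv2.morphologyEx(m*w,cv2.MORPH_CLOSE,np.ones((13,13)))
    c=max(cv2.findContours(m,0,1)[0],key=cv2.contourArea)[:,0,:]
    X=ray(n,(c+.5)/4-.5,z)[:,:2]
    return cv2.minAreaRect(X.astype(np.float32)),X
E
python3 - <<'E'
from h import *
np.set_printoptions(precision=1,suppress=True)
print("bush tri",tri(T(453,177),S(261,209)),ray("top",[T(453,177)],57),ray("scene",[S(261,209)],57))
a=ray("top",[T(35,225),T(762,350)],12)[:,:2];d=a[1]-a[0];print("front edge",a,np.linalg.norm(d),np.arctan2(d[1],d[0]))
b=ray("top",[T(68,72),T(400,127),T(515,148),T(785,195)],32)[:,:2];print("fence inner top",b);d=b[3]-b[0];print(np.arctan2(d[1],d[0]))
print("bar",barrect()[0])
print("bar tail tri",tri(T(80,187),S(570,435)),tri(T(98,118),S(513,475)))
print("rib tri",tri(T(338,178),S(352,297)),tri(T(318,249),S(404,264)))
print("stop face",ray("top",[T(715,190),T(704,262)],34),tri(T(704,262),S(132,68)))
print("clamp plate top",ray("top",[T(528,388),T(588,398)],53),"tri",tri(T(588,398),S(285,38)),tri(T(528,388),S(327,70)))
E
```

```text
bush tri [579.9  10.5  49.4] [[579.4  10.5  57. ]] [[584.1  14.7  57. ]]
front edge [[ 549.7  266.5]
 [ 478.7 -180.9]] 452.93257513144744 -1.7282533122369728
fence inner top [[ 642.2  245.2]
 [ 611.2   42.8]
 [ 599.3  -27.3]
 [ 572.8 -191.5]]
-1.7283301586750828
bar ((577.8640747070312, 159.0911865234375), (150.02734375, 45.59605026245117), 75.67218017578125)
bar tail tri [573.3 239.3  13.4] [616.  228.7  14.9]
rib tri [580.1  81.3  17.9] [537.1  92.1  15.5]
stop face [[ 575.2 -148.7   34. ]
 [ 531.4 -142.3   34. ]] [ 532.4 -143.3   35.2]
clamp plate top [[454.5 -35.7  53. ]
 [449.  -71.4  53. ]] tri [450.  -73.7  43.2] [454.4 -36.5  39.5]
```

```bash
cat >> h.py <<'E'
from scipy.spatial.transform import Rotation as Ro
O=np.array([580.,10.4]);TH=-1.7283;EX=np.array([np.cos(TH),np.sin(TH)]);EY=np.array([-EX[1],EX[0]])
def J(w): w=np.asarray(w)[...,:2]-O; return np.stack([w@EX,w@EY],-1)
def W(x,y): return O+x*EX+y*EY
def delta(x,y,z,ang=0):
    "jig target; ang = tool y angle from jig x. prints tool shift cm (axes as now), spin"
    s=r.sense();q=s["tool_rot"];M=Ro.from_quat([q[1],q[2],q[3],q[0]]).as_matrix();p=s["tcp_pos"]
    a=np.arctan2(M[1,1],M[0,1]);sp=-((TH+ang-a+np.pi)%(2*np.pi)-np.pi)
    d=M.T@(np.r_[W(x,y),z]-p)/10
    print("t",round(s["clock"],2),"jig",J(p).round(1),"z",p[2].round(1),"tilt",M[:,2].round(3),"F",np.round(s["contact_force"],1),"w",round(s["grip_width"],1),"yaw",round(a-TH,4),"-> shift cm",d.round(2),"spin",round(sp,3))
E
python3 -c "
from h import *
print('bar',J([577.9,159.1]),'stop',J([[575.2,-148.7],[531.4,-142.3]]))
p,d=r.read_camera('top')
for n,uv,z in [('bar',(265,236),24),('base',(370,245),12),('bench',(330,285),0),('bridge',(320,245),52)]:
  K,R,t=cam('top');dd=d[uv[1],uv[0]];X=R.T@(np.linalg.inv(K)@np.r_[uv,1]*dd-t);print(n,X[2].round(1),z)
"
python3 -m inch '[[3.18,-2.92,0,0],[3.18,-2.92,0,0],[3.18,-2.92,0,0],[3.18,-2.92,0,0],[3.18,-2.92,0,0],[3.18,-2.92,0,0],[3.18,-2.92,0,0],[3.18,-2.92,0,0],[3.18,-2.92,0,0],[3.18,-2.92,0,0],[3.18,-2.92,0,0],[3.18,-2.92,0,0],[3.18,-2.92,0,0],[3.18,-2.92,0,0],[3.18,-2.92,0,0],[3.18,-2.92,0,0],[3.18,-2.92,0,0],[3.18,-2.92,0,0]]' 3.4
python3 -c "
from h import *
b=J([564.3,105.8]);print(b);delta(b[0],b[1],80,-0.0926)"
```

```text
bar [-146.52998723  -25.3980874 ] stop [[157.88354273  20.21477019]
 [158.43293573 -24.04693072]]
bar 18.9 24
base 13.4 12
bench 0.7 0
bridge 54.2 52
clock: 2.55
tcp_pos: [565.5, 106.3, 213.9]
tool_rot: [0.0, 0.991, 0.135, 0.0]
contact_force: [0.9, -0.5, 0.9]
grip_width: 34.0
gripper_force: 0.0
[-91.75653455 -30.46946614]
t 2.55 jig [-92.4 -29.4] z 213.9 tilt [ 0. -0. -1.] F [ 0.9 -0.5  0.9] w 34.0 yaw 0.4274 -> shift cm [-1.300e-01  1.000e-02  1.339e+01] spin 0.52
```

```bash
python3 -m inch '[[-0.13,0,3,0.13],[0,0,3,0.13],[0,0,3,0.13],[0,0,3,0.13],[0,0,1.4,0],[0,0,0,0]]'
python3 -c "
from h import *
delta(-91.8,-30.5,27,-0.0926)"
```

```text
clock: 3.3
tcp_pos: [563.0, 104.6, 79.2]
tool_rot: [0.0, 0.992, -0.124, -0.001]
contact_force: [0.7, 0.6, 0.0]
grip_width: 34.4
gripper_force: 0.0
t 3.3 jig [-90.4 -31.6] z 79.2 tilt [-0.002  0.    -1.   ] F [0.7 0.6 0. ] w 34.4 yaw -0.0903 -> shift cm [ 0.1  -0.16  5.22] spin 0.002
```

```bash
python3 -m inch '[[0.1,-0.16,1.5,0],[0,0,1.5,0],[0,0,1,0],[0,0,0.7,0],[0,0,0.5,0],[0,0,0,0]]'
python3 -c "
from h import *
delta(-91.8,-30.5,27,-0.0926);crop('top',225,345,200,270,6,'pics/t2.png')"
```

```text
clock: 4.05
tcp_pos: [564.8, 105.9, 27.6]
tool_rot: [0.0, 0.992, -0.125, -0.0]
contact_force: [0.7, -0.2, -0.1]
grip_width: 33.9
gripper_force: 0.0
t 4.05 jig [-91.9 -30. ] z 27.6 tilt [-0.  0. -1.] F [ 0.7 -0.2 -0.1] w 33.9 yaw -0.0926 -> shift cm [-0.05  0.02  0.06] spin -0.0
```

View pics/t2.png

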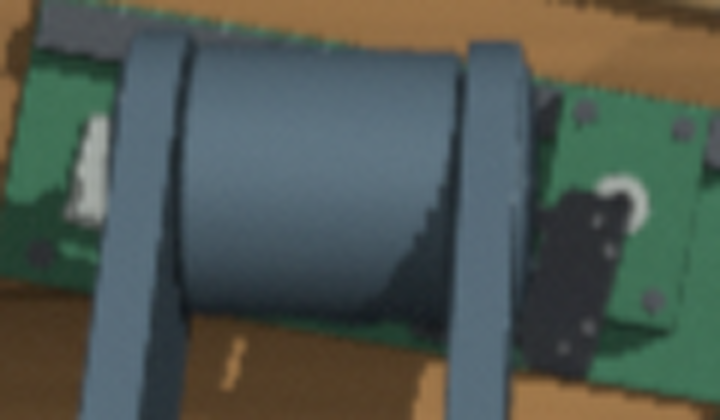

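The top view is blocked by the wrist: only the bar's tail end shows at crop (90,170), with the gripper body at (580,280) clear above the bridge. There is no contact force, so I'll grip the rib.

```bash
python3 -m inch '[[0,0,0,0],[0,0,0,0],[0,0,0,0],[0,0,0,0],[0,0,0,0]]' 0 15
```

```text
clock: 4.72
tcp_pos: [565.0, 105.9, 27.9]
tool_rot: [-0.0, 0.992, -0.125, 0.0]
contact_force: [0.2, 0.5, -0.4]
grip_width: 0.7
gripper_force: 0.0
```

```bash
python3 -c "
from h import *
crop('scene',270,430,210,345,4.5,'pics/s2.png')"
```

```text
(no output)
```

View pics/s2.png

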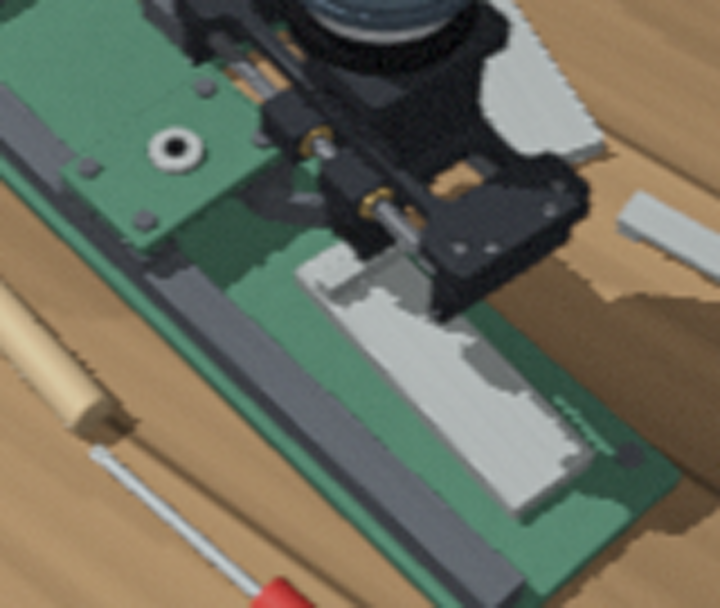

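The scene crop shows the bar unmoved (nose corner still at full-image (336.7,270)) with its rib at about crop (320–420, 250–300). The shut fingertips are hidden near (365,250). I'll project the TCP and expected rib points to compare.

Run:
```python
from h import *
np.set_printoptions(precision=1,suppress=True)
def pr(n,X):
    K,R,t=cam(n);x=K@(R@np.asarray(X,float)+t);return x[:2]/x[2]
print("tcp in s2 crop",(pr("scene",r.sense()["tcp_pos"])-[270,210])*4.5)
c=np.array([577.9,159.1]);u=np.array([-.2475,-.969]);v=np.array([.969,-.2475])
for nm,a,b,z in[("nose+y",75,22.5,24),("nose-y",75,-22.5,24),("tail+y",-75,22.5,24),("tail-y",-75,-22.5,24),("ribrear+y",50,22.5,37),("ribrear-y",50,-22.5,37),("ribfront+y",60,22.5,37),("ribfront-y",60,-22.5,37)]:
    X=np.r_[c+a*u+b*v,z];print(nm,"t1",(pr("top",X)-[215,190])*4,"s1",(pr("scene",X)-[230,180])*3.3,"s2",(pr("scene",X)-[270,210])*4.5)
p,_=barrect("scene",(330,250),(405,330),24);print(p)
```

```text
tcp in s2 crop [360.1 264. ]
nose+y t1 [337.1 176.5] s1 [347.6 292. ] s2 [294.  263.2]
nose-y t1 [317.7 247.6] s1 [404.5 256.5] s2 [371.6 214.8]
tail+y t1 [100.2 112.9] s1 [508.9 467.8] s2 [513.9 502.9]
tail-y t1 [ 80.4 183.8] s1 [567.8 425.7] s2 [594.2 445.5]
ribrear+y t1 [296.4 164.3] s1 [373.1 307.3] s2 [328.8 284.1]
ribrear-y t1 [276.8 236. ] s1 [431.  270.6] s2 [407.8 234.1]
ribfront+y t1 [312.4 168.6] s1 [362.9 296.3] s2 [314.9 269. ]
ribfront-y t1 [292.8 240.3] s1 [420.7 260. ] s2 [393.7 219.6]
((582.8916625976562, 159.2757568359375), (151.06072998046875, 47.23249435424805), 75.45923614501953)
```

```bash
for i in 1 2 3 4; do python3 -m inch '[[0,0,0.1,0],[0,0,0,0]]' | egrep 'tcp_pos|contact|width'; done
```

```text
tcp_pos: [564.9, 105.9, 26.8]
contact_force: [-1.2, 0.3, 0.2]
grip_width: 0.6
tcp_pos: [564.9, 105.9, 25.8]
contact_force: [-0.3, 0.7, 0.2]
grip_width: 0.3
tcp_pos: [564.9, 105.9, 24.8]
contact_force: [0.8, 0.4, 0.3]
grip_width: 0.4
tcp_pos: [564.9, 105.9, 23.8]
contact_force: [-0.3, -0.3, 1.0]
grip_width: 0.3
```

Run:
```python
from h import *
p,d=r.read_camera('scene')
K,R,t=cam('scene')
q=cv2.resize(p[230:300,310:380,::-1],None,fx=8,fy=8,interpolation=cv2.INTER_CUBIC);cv2.imwrite('pics/s3.png',q)
for uv in[(340,272),(345,276),(350,280),(342,269),(348,266),(352,265),(350,268),(354,269),(352,272),(360,290),(378,312)]:
    X=R.T@(np.linalg.inv(K)@np.r_[uv,1]*d[uv[1],uv[0]]-t);print(uv,p[uv[1],uv[0]],J(X).round(0),X[2].round(1))
```

```text
(340, 272) [150 155 153] [-88.  -5.] 36.1
(345, 276) [101 105 104] [-97. -12.] 24.8
(350, 280) [177 183 182] [-110.  -12.] 24.9
(342, 269) [169 175 174] [-79. -20.] 23.2
(348, 266) [60 64 64] [-97. -18.] 53.5
(352, 265) [24 23 28] [-107.  -19.] 67.5
(350, 268) [48 50 53] [-104.  -17.] 55.9
(354, 269) [90 94 95] [-98. -36.] 27.3
(352, 272) [ 96 100 100] [-99. -29.] 25.0
(360, 290) [176 182 182] [-139.  -12.] 22.2
(378, 312) [177 182 181] [-198.   -1.] 26.4
```

View pics/s3.png

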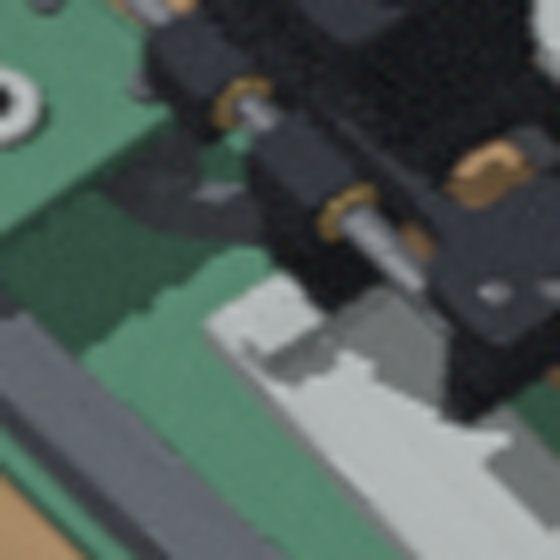

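Run:
```python
from h import *
p,d=r.read_camera('scene')
K,R,t=cam('scene')
for v in range(240,292,4):
  o=[]
  for u in range(330,380,5):
    X=R.T@(np.linalg.inv(K)@np.r_[u,v,1]*d[v,u]-t);j=J(X);o.append(f"{p[v,u].mean():3.0f}:{j[0]:4.0f},{j[1]:4.0f},{X[2]:3.0f}")
  print(v,' '.join(o))
s=r.sense();print(s)
```

```text
240  36: -67,   3,126  59: -78,   1,136  92: -84,  -6,135  29: -98,  -5,150  36:-111,  -5,161  26:-121,  -6,170  28:-132,  -7,179  26:-133, -18,171  28:-133, -31,160  32:-138, -40,157
244  85: -31, -31, 50  33: -81,   4,129  79: -88,  -3,129  64: -98,  -6,137  36:-112,  -4,152  43:-124,  -3,164  25:-131,  -9,165  27:-132, -20,157  26:-137, -29,154  30:-140, -38,149
248  45: -31, -30, 38  47: -82,   3,117  82: -98,   7,136  56:-105,   1,137  52:-110,  -7,136  47:-126,  -2,155  32:-132,  -8,156  31:-137, -15,155  80:-139, -27,146  62:-136, -44,128
252  56: -35, -27, 29  66: -32, -44, 12  54: -98,   7,124  52:-110,   6,136  57:-117,   1,138  45:-122,  -8,135  56:-138,  -3,155  33:-122, -35,110  76: -76,-106, -0  70:-156, -21,156
256  52: -38, -24, 22  55: -46, -31, 24  54: -55, -37, 28  33:-112,   7,126  54:-120,   3,130 102:-126,  -3,131  30:-140,  -1,148  59:-150,  -3,155  58:-155, -10,154  55:-162, -15,157
260  66: -40, -22, 11  64: -47, -31, 10  69: -55, -37, 12  29: -86, -20, 61  30:-120,   2,118 109:-131,   1,129  86: -78, -74,  2  52:-156,   3,155  57:-162,  -3,156  56:-166, -11,
[... 1307 characters left out ...]
, 'joint_positions': array([-2.11064938e-02,  4.20530964e-01,  1.72963336e+00, -2.00147979e-05,
        9.91474231e-01,  1.79986543e+00]), 'qd': array([ 0.00074303,  0.00068721, -0.00158245, -0.0017898 ,  0.00080684,
       -0.00019669]), 'tau': array([ 1.06220313e-05, -4.79951549e+01, -2.72002226e+01, -2.60197958e-03,
       -7.69215147e-02, -4.07505794e-06]), 'tcp_pos': array([564.96565497, 105.89439521,  23.91321853]), 'tool_rot': array([ 1.07113403e-05,  9.92187400e-01, -1.24756410e-01, -2.19577251e-05]), 'contact_force': array([-0.37044989,  0.67901652,  0.74750366]), 'wrist_torque': array([ 0.03303506, -0.02421475, -0.01144796]), 'gripper_force': 0.0, 'grip_width': 0.22531431726090623}
```

The crop shows the fingers ending well above the rib. Depth puts their tips at about z = 50 and the body's underside at about 118, while the reported TCP z is 24. The true tips are therefore about 27 mm higher than reported. I'll touch down on the rib to calibrate this.

```bash
python3 -m inch '[[0,0,0.3,0],[0,0,0.3,0],[0,0,0.2,0],[0,0,0,0]]' | egrep 'tcp_pos|contact'
python3 -m inch '[[0,0,0.1,0],[0,0,0,0]]' | egrep 'tcp_pos|contact'
```

```text
tcp_pos: [564.7, 105.9, 15.6]
contact_force: [-0.5, 0.8, -0.1]
tcp_pos: [565.0, 105.9, 14.9]
contact_force: [-0.1, 1.0, -0.1]
```

```bash
python3 -m inch '[[0,0,0.1,0],[0,0,0.1,0],[0,0,0,0]]' | egrep 'tcp_pos|contact'
python3 - <<'E'
from h import *
p,d=r.read_camera('scene')
K,R,t=cam('scene')
v,u=np.mgrid[225:300,320:385];dd=d[225:300,320:385];X=(np.linalg.inv(K)@np.stack([u.ravel(),v.ravel(),np.ones(u.size)])*dd.ravel()-t[:,None]);X=(R.T@X).T;j=J(X);b=p[225:300,320:385].mean(2).ravel()
near=(b<70)&(X[:,2]>30)&(X[:,2]<75)
k=near&(j[:,0]>-130)&(j[:,0]<-60)&(j[:,1]<0)
for lo in range(30,75,5):
    s=k&(X[:,2]>=lo)&(X[:,2]<lo+5)
    if s.sum(): print(lo,s.sum(),j[s].min(0).round(0),j[s].max(0).round(0))
E
```

```text
tcp_pos: [564.9, 105.9, 12.8]
contact_force: [-0.1, 0.2, -0.4]
35 1 [-102.  -17.] [-102.  -17.]
40 9 [-107.  -31.] [-88. -17.]
45 20 [-107.  -32.] [-82. -15.]
50 19 [-107.  -28.] [-80. -16.]
55 10 [-107.  -25.] [-80. -16.]
60 8 [-109.  -36.] [-101.  -16.]
65 8 [-110.  -35.] [-102.  -16.]
70 5 [-109.  -35.] [-105.  -17.]
```

```bash
python3 -m inch '[[0,0,0.1,0],[0,0,0,0]]' | egrep 'tcp_pos|contact'
python3 -m inch '[[0,0,0.1,0],[0,0,0,0]]' | egrep 'tcp_pos|contact'
python3 -m inch '[[0,0,0.1,0],[0,0,0,0]]' | egrep 'tcp_pos|contact'
```

```text
tcp_pos: [565.1, 105.9, 12.6]
contact_force: [-2.9, 0.6, 6.0]
tcp_pos: [565.1, 105.9, 12.6]
contact_force: [-5.8, -1.4, 14.4]
tcp_pos: [565.2, 105.9, 12.5]
contact_force: [-10.0, -0.1, 23.0]
```

The tips meet the rib top (37 mm) at a reported z of 12.6, so true tip z = reported + 24.4. I'll lift, open, and grasp at a reported z of 2.5.

```bash
python3 -m inch '[[0,0,-0.8,0],[0,0,-0.8,0],[0,0,0,0],[0,0,0,0],[0,0,0,0]]' 3.4
python3 -m inch '[[0,0,0.8,0],[0,0,0.8,0],[0,0,0.4,0],[0,0,0.3,0],[0,0,0,0]]' | egrep 'tcp_pos|contact|width'
```

```text
clock: 8.48
tcp_pos: [564.6, 105.9, 25.5]
tool_rot: [0.0, 0.992, -0.125, -0.0]
contact_force: [-1.0, 0.8, -0.5]
grip_width: 34.0
gripper_force: 0.0
tcp_pos: [564.8, 105.9, 2.6]
contact_force: [0.3, -0.3, 0.5]
grip_width: 34.2
```

```bash
python3 -m inch '[[0,0,0,0],[0,0,0,0],[0,0,0,0],[0,0,0,0]]' 0 20 | egrep 'tcp_pos|contact|width|gripper'; python3 -c "
from h import *
delta(-65,1.0,2.6,0)"
```

```text
tcp_pos: [565.2, 105.9, 3.2]
contact_force: [-0.5, -0.5, 1.9]
grip_width: 9.7
gripper_force: 20.0
t 9.6 jig [-92.  -29.6] z 3.2 tilt [ 0. -0. -1.] F [-0.5 -0.5  1.9] w 9.7 yaw -0.0927 -> shift cm [3.3  2.4  0.06] spin -0.093
```

```bash
python3 -m inch '[[0,0,0,-0.047],[0,0,0,-0.046],[0.4,0.2,0,0],[0.4,0.3,0,0],[0.4,0.3,0,0],[0.4,0.3,0,0],[0.4,0.3,0,0],[0.4,0.3,0,0],[0.3,0.3,0,0],[0.2,0.3,0,0],[0,0.2,0,0],[0,0,0,0]]' | egrep 'contact|width|gripper'; python3 -c "
from h import *
delta(-65,2.5,2.6,0)"
```

```text
contact_force: [-1.6, 5.2, 3.9]
grip_width: 9.5
gripper_force: 20.0
t 11.1 jig [-68.1  -1.3] z 3.2 tilt [-0.001  0.002 -1.   ] F [-1.6  5.2  3.9] w 9.5 yaw -0.0003 -> shift cm [0.38 0.31 0.06] spin -0.0
```

```bash
python3 -m inch '[[0.1,0,0,0],[0.1,0,0,0],[0,0,0,0]]' | egrep 'tcp|contact'
python3 -m inch '[[0.1,0,0,0],[0,0,0,0]]' | egrep 'tcp|contact'
python3 -m inch '[[0.1,0,0,0],[0,0,0,0]]' | egrep 'tcp|contact';  python3 -c "
from h import *
delta(-65,2.5,2.6,0)"
```

```text
tcp_pos: [589.3, 77.9, 3.1]
contact_force: [-9.6, 6.0, 10.9]
tcp_pos: [589.3, 77.9, 3.1]
contact_force: [-12.6, 6.3, 15.0]
tcp_pos: [590.0, 77.6, 3.1]
contact_force: [-13.5, 5.8, 14.5]
t 11.97 jig [-68.   -0.7] z 3.1 tilt [-0.008  0.002 -1.   ] F [-13.5   5.8  14.5] w 9.7 yaw 0.0006 -> shift cm [0.32 0.3  0.05] spin 0.001
```

```bash
python3 -m inch '[[0,0,0,0],[0,0,0,0],[0,0,-1,0],[0,0,-3,0],[0,-4,-4,0],[0,-6,-1,0],[0,-6,0,0],[0,-6,0,0]]' 2.4 | egrep 'tcp|contact'
python3 - <<'E'
from h import *
rc,X=barrect('scene',(310,240),(405,330),24);print(rc,J(np.array(rc[0])))
delta(-220,2.5,2.6,0)
p,_=r.read_camera('top');cv2.imwrite('pics/t3.png',cv2.resize(p[195:275,215:345,::-1],None,fx=6,fy=6,interpolation=cv2.INTER_CUBIC))
E
```

```text
tcp_pos: [629.0, 295.0, 94.3]
contact_force: [-0.5, 0.0, -0.1]
((596.6725463867188, 133.35494995117188), (151.0040740966797, 53.404659271240234), 81.61680603027344) [-124.04814684   -2.81971384]
t 13.03 jig [-296.1    2. ] z 94.2 tilt [ 0.003  0.004 -1.   ] F [-3.1  0.7  0.8] w 23.8 yaw 0.0037 -> shift cm [0.   7.65 9.13] spin 0.004
```

View pics/t3.png

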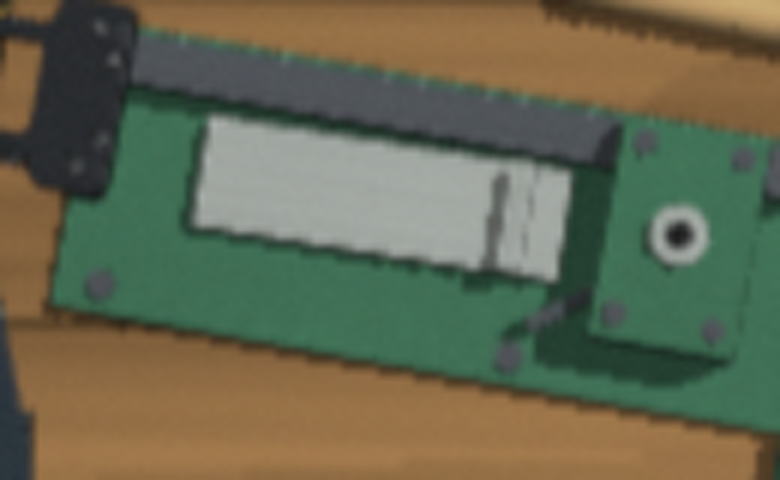

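Run:
```python
from h import *
rc,X=barrect('top',(242,205),(312,248),24);j=J(np.array(rc[0]));print(rc,j)
e=np.deg2rad(rc[2]);print("yaw of long axis vs jig (mod pi)",((e-TH+np.pi/2)%np.pi)-np.pi/2, ((e+np.pi/2-TH+np.pi/2)%np.pi)-np.pi/2)
```

```text
((596.7238159179688, 132.23480224609375), (149.8377227783203, 45.66838455200195), 82.13954162597656) [-122.94990621   -2.59338009]
yaw of long axis vs jig (mod pi) 0.02031279386243412 -1.5504835329324624
```

The crop shows the bar nearly straight, tail at (200,170) and nose at (565,225), with a small gap to the fence. Measured centre is jig (-123, -2.6), yaw +0.02. I'll nudge its side onto the fence with shut fingers.

```bash
python3 -m inch '[[-1.2,4.3,0,0.004],[-1.0,4.3,0,0],[-1.0,4.3,0,0],[-1.0,4.4,0,0],[0,0,3,0],[0,0,3,0],[0,0,2,0],[0,0,1.5,0],[0,0,0.6,0],[0,0,0,0]]' 0 20| egrep 'tcp|contact'; python3 -c "
from h import *
delta(-123,-33,-8,0)"
```

```text
tcp_pos: [559.2, 129.3, -8.1]
contact_force: [-0.2, -0.3, 0.3]
t 14.38 jig [-114.2  -39.2] z -8.1 tilt [-0. -0. -1.] F [-0.2 -0.3  0.3] w 0.3 yaw -0.0035 -> shift cm [ 0.62 -0.89 -0.01] spin -0.004
```

```bash
python3 -m inch '[[0.3,-0.9,0,-0.004],[0.3,0,0,0],[0.2,0,0,0],[0.1,0,0,0],[0,0,0,0]]' | egrep 'tcp|contact'; python3 -m inch '[[0.1,0,0,0],[0,0,0,0]]' | egrep 'tcp|contact';python3 -c "
from h import *
delta(-123,-29.5,-8,0)"
```

```text
tcp_pos: [567.0, 138.1, -7.8]
contact_force: [-9.8, 2.7, 10.2]
tcp_pos: [567.8, 137.9, -7.8]
contact_force: [-10.2, 2.1, 7.9]
t 15.25 jig [-124.1  -32.1] z -7.8 tilt [-0.005  0.001 -1.   ] F [-10.2   2.1   7.9] w 0.4 yaw 0.0015 -> shift cm [0.26 0.11 0.02] spin 0.002
```

```bash
python3 -m inch '[[0.1,0,0,0],[0.1,0,0,0],[0,0,0,0]]' | egrep 'tcp|contact'; python3 -m inch '[[0.1,0,0,0],[0,0,0,0]]' | egrep 'tcp|contact';python3 -m inch '[[0.1,0,0,0],[0,0,0,0]]' | egrep 'tcp|contact';python3 -c "
from h import *
delta(-123,-29.5,-8,0)"
```

```text
tcp_pos: [569.9, 137.5, -7.8]
contact_force: [-10.0, 2.6, 8.1]
tcp_pos: [569.9, 137.5, -7.9]
contact_force: [-13.6, 3.8, 10.7]
tcp_pos: [570.0, 137.5, -7.9]
contact_force: [-16.8, 3.1, 14.6]
t 16.12 jig [-123.9  -29.8] z -7.9 tilt [-0.009  0.001 -1.   ] F [-16.8   3.1  14.6] w 0.3 yaw 0.0017 -> shift cm [0.03 0.09 0.01] spin 0.002
```

```bash
python3 -m inch '[[-0.6,0,0,0],[-0.6,0,-1,0.002],[0,0,-3,0],[1.4,-3.4,0,0],[1.4,-3.4,0,0],[1.2,-3.4,0,0],[0,0,0,0],[0,0,0,0]]' | egrep 'tcp|contact'
python3 - <<'E'
from h import *
delta(-226,2.0,-8,0)
E
```

```text
tcp_pos: [617.9, 231.8, 32.1]
contact_force: [0.3, -0.2, -0.4]
t 17.12 jig [-224.6    2.7] z 32.1 tilt [-0. -0. -1.] F [ 0.3 -0.2 -0.4] w 0.3 yaw -0.0014 -> shift cm [-0.07 -0.14  4.01] spin -0.001
```

```bash
python3 -m inch '[[-0.07,-0.14,2,0],[0,0,1.4,0],[0,0,0.6,0],[0,0.5,0,0],[0,0.5,0,0],[0,0.5,0,0],[0,0.5,0,0],[0,0.5,0,0],[0,0.5,0,0],[0,0.5,0,0],[0,0.5,0,0],[0,0.5,0,0],[0,0.5,0,0],[0,0.5,0,0],[0,0.5,0,0]]' | egrep 'tcp|contact'
python3 - <<'E'
from h import *
delta(-54.5,2.0,-8,0)
E
```

```text
tcp_pos: [608.6, 175.1, -7.5]
contact_force: [1.3, 5.9, 0.2]
t 19.0 jig [-167.1    2.4] z -7.5 tilt [ 0.001  0.001 -1.   ] F [1.3 5.9 0.2] w 0.6 yaw -0.0015 -> shift cm [-0.02 11.26  0.04] spin -0.002
```

```bash
python3 -m inch '[[0,0.7,0,0],[0,0.7,0,0],[0,0.7,0,0],[0,0.7,0,0],[0,0.7,0,0],[0,0.7,0,0],[0,0.7,0,0],[0,0.7,0,0],[0,0.7,0,0],[0,0.7,0,0]]' | egrep 'tcp|contact'; 
python3 -m inch '[[0,0.7,0,0],[0,0.7,0,0],[0,0.7,0,0],[0,0.7,0,0],[0,0.7,0,0],[0,0.5,0,0],[0,0,0,0]]' | egrep 'tcp|contact'
python3 - <<'E'
from h import *
delta(-54.5,2.0,-8,0)
E
```

```text
tcp_pos: [597.4, 105.9, -7.5]
contact_force: [0.8, 5.4, 1.6]
tcp_pos: [591.0, 65.8, -7.5]
contact_force: [0.2, 2.9, 2.5]
t 21.12 jig [-56.4   2.2] z -7.5 tilt [ 0.001  0.    -1.   ] F [0.2 2.9 2.5] w 0.3 yaw -0.0019 -> shift cm [-0.02  0.19  0.05] spin -0.002
```

```bash
python3 -m inch '[[0,-0.6,0,0],[0,0,-3,0],[0,0,-4,-0.002],[0,3.9,0,0],[0,4,0,0],[0,3.9,0,0],[0,0,0,0]]' | egrep 'tcp|contact'
python3 - <<'E'
from h import *
delta(55,2.0,4,0)
p,_=r.read_camera('scene');cv2.imwrite('pics/s4.png',cv2.resize(p[180:320,230:390,::-1],None,fx=5,fy=4.28,interpolation=cv2.INTER_CUBIC)[:600])
E
```

```text
tcp_pos: [572.8, -47.2, 61.9]
contact_force: [-0.4, 0.4, 0.2]
t 22.0 jig [58.  2.] z 61.9 tilt [-0.    -0.001 -1.   ] F [-0.4  0.4  0.2] w 0.4 yaw -0.003 -> shift cm [ 0.   -0.3   5.79] spin -0.003
```

View pics/s4.png

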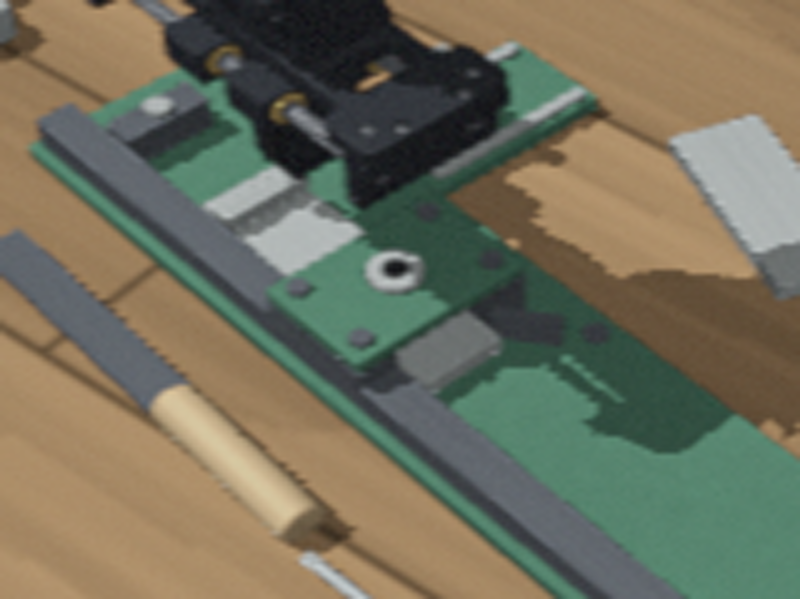

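The bar spans the bridge, with its tail at about (450,350) in the scene crop and its rib at (260,205) beyond. The fingers hover just behind the rib.

```bash
python3 -m inch '[[0,-0.3,1.5,-0.003],[0,0,2,0],[0,0,1.2,0],[0,0,0.6,0],[0,0,0.4,0],[0,0,0,0]]' | egrep 'tcp|contact'
python3 - <<'E'
from h import *
delta(115.5,2.0,4,0)
E
```

```text
tcp_pos: [573.7, -41.8, 4.9]
contact_force: [0.8, -0.4, 0.5]
t 22.8 jig [52.6  2. ] z 4.9 tilt [-0.  0. -1.] F [ 0.8 -0.4  0.5] w 0.2 yaw 0.0033 -> shift cm [-0.02  6.29  0.09] spin 0.003
```

```bash
python3 -m inch '[[0,0.5,0,0.003],[0,0.6,0,0],[0,0.6,0,0],[0,0.6,0,0],[0,0.6,0,0],[0,0.6,0,0],[0,0.6,0,0],[0,0.6,0,0],[0,0.4,0,0],[0,0.3,0,0],[0,0.2,0,0],[0,0,0,0]]' | egrep 'tcp|contact'
python3 -m inch '[[0,0.2,0,0],[0,0.2,0,0],[0,0,0,0]]' | egrep 'tcp|contact'
python3 -c "
from h import *
delta(115.5,2.0,4,0)"
```

```text
tcp_pos: [565.1, -96.5, 5.2]
contact_force: [0.6, 4.8, 2.6]
tcp_pos: [564.5, -100.3, 5.3]
contact_force: [0.9, 5.1, 1.9]
t 24.68 jig [111.8   2.1] z 5.3 tilt [ 0.001  0.002 -1.   ] F [0.9 5.1 1.9] w 0.4 yaw -0.0001 -> shift cm [-0.01  0.37  0.13] spin -0.0
```

```bash
python3 -m inch '[[0,0.1,0,0],[0,0.1,0,0],[0,0.1,0,0],[0,0,0,0]]' | egrep 'tcp|contact'
python3 -m inch '[[0,0.1,0,0],[0,0.1,0,0],[0,0,0,0]]' | egrep 'tcp|contact'
python3 -m inch '[[0,0.1,0,0],[0,0,0,0]]' | egrep 'tcp|contact'
python3 -c "
from h import *
delta(115.5,2.0,4,0)"
```

```text
tcp_pos: [564.1, -103.1, 5.3]
contact_force: [0.7, 6.6, 2.3]
tcp_pos: [563.8, -105.1, 5.3]
contact_force: [0.8, 5.4, 2.5]
tcp_pos: [563.6, -105.8, 5.3]
contact_force: [1.2, 7.4, 3.6]
t 25.8 jig [117.3   2. ] z 5.3 tilt [ 0.001  0.002 -1.   ] F [1.2 7.4 3.6] w 0.4 yaw 0.0 -> shift cm [-0.   -0.18  0.13] spin 0.0
```

```bash
python3 -m inch '[[0,0.1,0,0],[0,0,0,0]]' | egrep 'tcp|contact'
python3 -m inch '[[0,0.1,0,0],[0,0,0,0]]' | egrep 'tcp|contact'
python3 -m inch '[[0,0.05,0,0],[0,0,0,0]]' | egrep 'tcp|contact'
```

```text
tcp_pos: [563.6, -105.8, 5.3]
contact_force: [3.3, 10.9, 3.1]
tcp_pos: [563.5, -105.9, 5.3]
contact_force: [3.0, 14.7, 3.2]
tcp_pos: [563.6, -105.9, 5.3]
contact_force: [4.5, 16.8, 4.2]
```

```bash
python3 -m inch '[[0,-0.6,0,0],[0,-0.3,-3,0],[0,0,-3,0],[-4,-0.8,0,0],[-4,-0.8,0,0],[-4,-0.8,0,0],[-4,0,0,0],[0,0,0,0]]' | egrep 'tcp|contact'
python3 - <<'E'
from h import *
delta(85,-156,4,0)
print(J(ray("top",[T(528,388),T(588,398),T(532,378),T(590,388)],53)).round(1),J(ray("top",[T(546,302),T(602,310)],36)).round(1))
p,_=r.read_camera('top');cv2.imwrite('pics/t4.png',cv2.resize(p[200:300,290:420,::-1],None,fx=6,fy=6,interpolation=cv2.INTER_CUBIC))
E
```

```text
tcp_pos: [407.5, -51.3, 64.4]
contact_force: [0.9, -0.3, -0.0]
t 27.55 jig [  88.  -160.7] z 64.4 tilt [-0.002  0.    -1.   ] F [ 0.9 -0.3 -0. ] w 0.4 yaw -0.0001 -> shift cm [ 0.48 -0.29  6.04] spin -0.0
[[  65.2 -116.8]
 [ 101.3 -116.6]
 [  66.5 -110.5]
 [ 101.5 -110.5]] [[ 68.1 -64.1]
 [102.2 -63.1]]
```

View pics/t4.png

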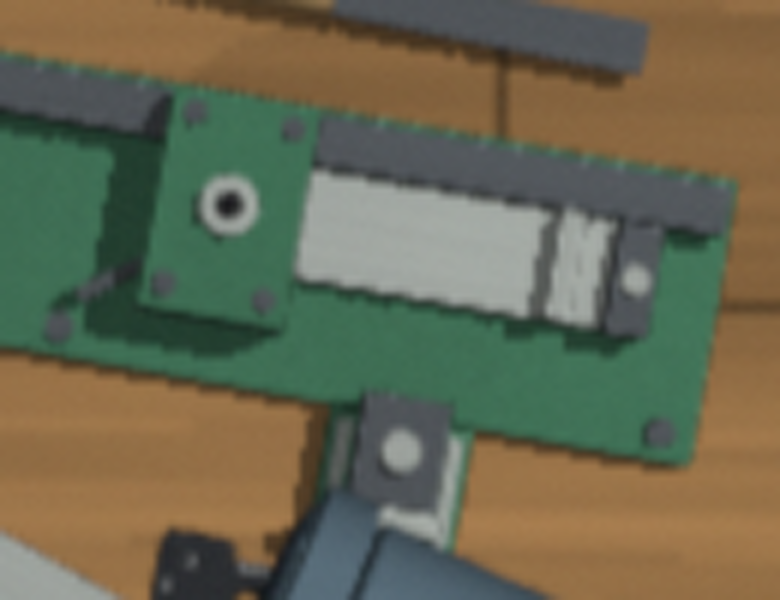

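The top crop shows the bar home: nose against the stop at (608,275), long edge along the fence. The clamp block is at (400,450), with its push plate at about jig y = -117. Next I push the clamp.

```bash
python3 -m inch '[[0.4,-0.3,2,0],[0,0,2,0],[0,0,1.4,0],[0,0,0.6,0],[0.5,0,0,0],[0.6,0,0,0],[0.6,0,0,0],[0.5,0,0,0],[0.4,0,0,0],[0.4,0,0,0],[0,0,0,0]]' | egrep 'tcp|contact'
python3 -c "
from h import *
delta(85,-84.5,4,0)"
```

```text
tcp_pos: [443.6, -54.0, 4.7]
contact_force: [-3.6, 0.3, 3.0]
t 28.98 jig [  85.  -124.6] z 4.7 tilt [-0.001  0.    -1.   ] F [-3.6  0.3  3. ] w 0.4 yaw 0.0005 -> shift cm [4.01 0.   0.06] spin 0.0
```

```bash
python3 -m inch '[[0.4,0,0,0],[0.4,0,0,0],[0.4,0,0,0],[0.4,0,0,0],[0.4,0,0,0],[0.4,0,0,0],[0.4,0,0,0],[0.3,0,0,0],[0.2,0,0,0],[0,0,0,0]]' | egrep 'tcp|contact'
python3 -m inch '[[0.1,0,0,0],[0.1,0,0,0],[0.1,0,0,0],[0,0,0,0]]' | egrep 'tcp|contact'
python3 -c "
from h import *
delta(85,-84.5,4,0)"
```

```text
tcp_pos: [476.1, -59.3, 4.6]
contact_force: [-4.9, -0.4, 2.0]
tcp_pos: [479.0, -59.7, 4.6]
contact_force: [-4.7, -0.2, 1.3]
t 30.73 jig [ 85.1 -88.7] z 4.6 tilt [-0.001  0.    -1.   ] F [-4.7 -0.2  1.3] w 0.5 yaw 0.0003 -> shift cm [ 0.42 -0.01  0.06] spin 0.0
```

```bash
python3 -m inch '[[0.1,0,0,0],[0.1,0,0,0],[0,0,0,0]]' | egrep 'tcp|contact'
python3 -m inch '[[0.1,0,0,0],[0,0,0,0]]' | egrep 'tcp|contact'
python3 -m inch '[[0.1,0,0,0],[0,0,0,0]]' | egrep 'tcp|contact'
python3 -m inch '[[0.1,0,0,0],[0,0,0,0]]' | egrep 'tcp|contact'
```

```text
tcp_pos: [481.0, -60.1, 4.6]
contact_force: [-4.7, -1.5, 0.4]
tcp_pos: [481.5, -60.2, 4.6]
contact_force: [-8.1, -0.7, 2.8]
tcp_pos: [481.8, -60.2, 4.6]
contact_force: [-10.1, -0.3, 5.9]
tcp_pos: [481.8, -60.2, 4.5]
contact_force: [-14.6, -0.7, 10.4]
```

```bash
python3 -m inch '[[0.1,0,0,0],[0,0,0,0],[0,0,0,0],[0,0,0,0]]' | egrep 'tcp|contact'
python3 -m inch '[[-0.2,0,0,0],[-0.3,0,0,0],[-0.6,0,0,0],[-2,0,0,0],[0,0,-4,0],[-3,0,-4,0],[-5,0,0,0],[0,0,0,0]]' | egrep 'tcp|contact'
python3 - <<'E'
from h import *
p,_=r.read_camera('top');cv2.imwrite('pics/t5.png',cv2.resize(p[200:300,290:420,::-1],None,fx=6,fy=6,interpolation=cv2.INTER_CUBIC))
delta(0,0,0)
E
```

```text
tcp_pos: [482.4, -60.3, 4.5]
contact_force: [-15.3, -1.0, 12.7]
tcp_pos: [373.3, -42.2, 84.5]
contact_force: [0.4, -0.0, 0.4]
t 33.4 jig [  85.  -193.5] z 85.2 tilt [ 0.002 -0.001 -1.   ] F [0.7 0.2 1.2] w 0.8 yaw -0.0 -> shift cm [19.34 -8.5   8.55] spin -0.0
```

View pics/t5.png

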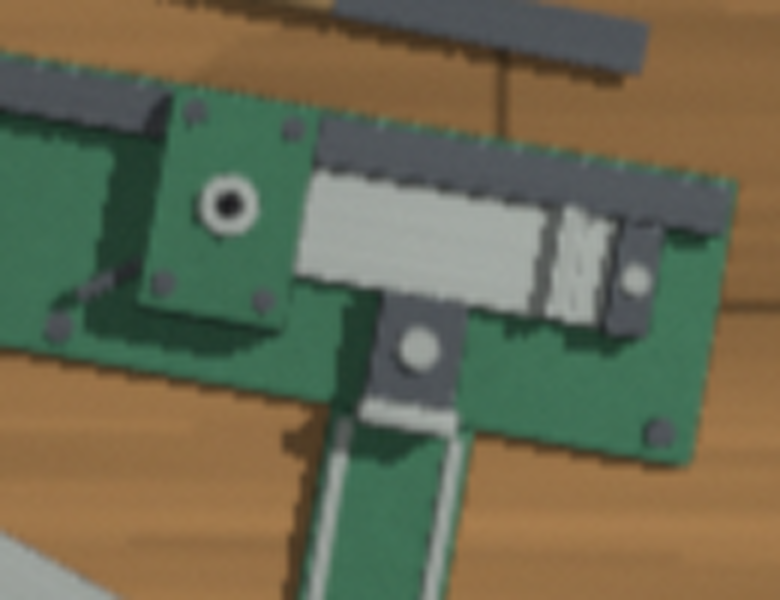

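The crop shows the bar held between clamp (block at (420,345), touching the bar's side) and fence, with its nose on the stop at (608,275). The arm is clear.

```bash
python3 -c "
from cell import r
print(r.hand_in())"
```

```text
the job is handed in; nothing more can be done
None
```

The bar is fully home against the end stop and held between clamp and fence, and the job was handed in at about 33 s; the hand-in returned no verdict.

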